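Fetch the diffuser's cover from the bedside box and seat it by its key

ROBOT

A 7-joint arm with a two-finger parallel gripper is mounted at the origin on the work surface. World frame = base frame: x ahead of the robot, y to its left, z up, the work surface at z = 0. Lengths are in m, angles in rad, forces in N, time in s.
With the tool pointing down it reaches from about 0.4 to 0.9 m from the base axis. Payload 5.5 kg.
Tool frame: the origin (TCP) lies between the finger pads; the fingertips stand 17 mm ahead of it and the grasp point (between the pads) lies 2 mm behind it (ctrl.finger_overhang is the distance from the TCP to the fingertips, in m); z points along the fingers, y is the direction in which the jaws open and shut (so a half turn about z gives the same grasp; the last joint's range is limited). The gripper opens to 92 mm and grips with 3 to 60 N. Pads are 19 mm wide; open, the fingers measure 130 mm over their backs; the gripper's body (75 mm by 190 mm) begins 47 mm behind the grasp point.
Start: joints at [-0.889, 0.501, -0.427, 1.55, 0.221, 1.138, -0.21], TCP at [0.264, 0.594, 0.244] pointing down, gripper open.
Joint ranges: [-2.88, 2.88], [-0.31, 2.03], [-1.54, 1.56], [0.2, 2.42], [-1.41, 4.55], [0.19, 2.02], [-2.57, 2.57]. Speed limits (rad/s): [2.57, 2.57, 3.14, 3.14, 3.14, 3.14, 3.14].

INTERFACE

Orientations are given as a unit quaternion [x, y, z, w].
In Python, from station import readout, imaging, workorder, ctrl gives the robot as it stands. The module is installed in compiled form; this text tells all that it offers.
- The arm moves only by the shell command python3 -m jog 'ROWS' [OPENING] [FORCE]. ROWS is text: rows parted by semicolons, each of 6 numbers parted by spaces: the shift along the tool's x, y, z in mm, then the turn, a rotation vector about the tool's x, y, z in rad. In form: tx ty tz ax ay az; .... A call has exactly 5 rows; each row is the pose to reach, as a shift and turn from the pose commanded when the call began, along the tool's axes at that moment; what a row does not reach only later rows make up. A row lasts 1/10 s, in which the tool goes at most 50 mm and 8.59 degrees, less where a joint would pass 70% of its speed; a pose out of reach is approached as far as the arm can. A call with a gripper value outside its range is refused whole. OPENING is the finger opening in mm, from 0 to 91.8, set as the call begins (- or left out, the last holds). The fingers move at their own pace and stop on an object; FORCE is the grip in N (left out, the last holds). Time passes only in rows, so rows that repeat a pose let the fingers close, or fill a call up. It gives the time, the measured TCP pose, the force and the opening at its end, in the units of the state.
- readout.observe(): the state, without advancing time (a new reading comes with each control period).
- imaging.capture(name): name is "scene" or "top" or "wrist"; returns a dict with "img" (384x512x3 uint8, red, green, blue), "fx", "fy", "cx", "cy" (pixels), "xyz" and "rotation" of the camera in the world; the wrist camera has in their place "hand_eye" (4x4, takes a point from camera to tool coordinates, whose origin is the TCP and whose axes are the flange's). Camera axes: x right, y down, z forward; pixel columns grow to the right and rows downward; lengths in m; the calibration is good to about 2 mm. A picture is of the moment at which its call begins: read the wrist's pose just before it. There is no depth.
- workorder.finish_job(): hands the job in, once; it reports no verdict.
The state is a dict: "t": time; "qpos": joint angles; "joint_velocities": joint speeds; "tau": joint torques, N m; "tcp_pos": TCP position; "orientation": TCP orientation; "contact_force": force on the tool from outside, world axes, zero at the start; "ft_torque": the same for the moment, N m; "width": finger opening in m.
Only numpy, scipy, OpenCV 4.12 (cv2) and the standard library are available. Lean on these libraries where they do the work, as an engineer would, in place of code of your own. Each camera call takes 0.05 s, during which the arm holds its last target.

TASK

Get the aroma diffuser ready for the night: swing the wooden box's lid open past its balance point so that it stays open by itself, lift the diffuser's cover out by its knob, and put it on the diffuser, turning it until its key drops into the collar's notch and it sits fully home, level and released. Leave the box open and everything else as it stands.

Things in the scene. Friction and masses are not known exactly. Their poses are not given: they have to be found in the camera images.
- box: Wooden box, 160 (x) x 220 (y) x 72 mm tall, walls and floor 8 mm, does not move. Origin: centre of its underside; its x axis points from the front (knob side, towards the robot) to the hinge side, z up. Cover and tin lie on its floor side by side along its y axis, either way round.
- box_lid (a joint): Angle of the box lid: 0 shut, 1.9 rad (109 degrees) fully open against its stop. The lid (160 x 220 x 8 mm, 0.2 kg with knob) is hinged along the box's far top edge. Below about 1.5 rad it falls shut, beyond that it falls open to the stop and stays.
- lid_knob (a point): Centre of the brass knob's head on the lid, the point to grip: head 28 mm across and 16 mm high, 35 mm above the lid's upper face, on a 12 mm stem, 28 mm from the lid's front edge, midway along y. Seen from the hinge with the lid shut it is 132 mm towards the front and 43 mm up; it moves on an arc about lid_hinge as the lid opens. Gripped from two sides along the hinge axis, the knob can turn between the pads, so the gripper may keep pointing down through the whole swing.
- lid_hinge (a point): Middle of the lid's hinge line (which runs along the box's y axis), at the lid's underside, 72.5 mm above the table.
- cover: White cover of the diffuser, 0.1 to 0.2 kg, 56 mm tall, standing upright in the box. Origin: centre of its underside; z up. From below: spigot 66 mm across from z = 0 to 14 mm (its foot chamfered), disc 88 mm across from 14 to 22 mm, round upright wooden knob 22 mm across from 22 to 56 mm. The key is a red block 10 mm wide under the disc on the +x side, 31 to 41 mm from the axis, z = 5 to 14 mm; a red mark on the disc's top lies above it. Grip the knob at about z = 45 mm.
- diffuser: White round aroma diffuser, does not move; 114 mm across and 70 mm tall, with a grey collar on top from z = 70 to 90 mm (bore 71 mm, outside 90 mm). Origin: centre of its underside, z up, x as the world's. The collar has one notch, a slot 13.5 mm wide through its wall, whose direction is not given: it lies anywhere within 0.7 rad (40 degrees) either side of the diffuser's +x. The collar is very stiff and does not turn.
- rim (a point): Centre of the collar's bore at its upper face, 90 mm above the table. With the key resting on the collar the cover's origin is 5 mm below this point; fully home (disc on the collar, key in the notch) 14 mm below it.
- tin: Small round aluminium tin, 48 mm across, 28 mm tall, inside the box beside the cover; leave it there. Origin: centre of its underside. Bystander.
- cream: Amber glass cream jar, 40 mm across, 50 mm tall, standing between box and diffuser. Origin: centre of its underside. Bystander.
- remote: Black remote control, 140 x 40 x 16 mm, lying near the robot. Origin: centre of its underside. Bystander.
- mug: Blue mug, 80 mm across, 90 mm tall, at the back. Origin: centre of its underside. Bystander.
- lamp: Glowing globe night lamp, 110 mm across, 115 mm tall, at the back. Origin: centre of its underside. Bystander.
- clock: Blue alarm clock, 50 x 90 x 65 mm, at the back. Origin: centre of its underside. Bystander.
- book: Yellow paperback, 130 x 200 x 32 mm, lying on the robot's right. Origin: centre of its underside. Bystander.
- glasses_case: Green spectacles case, 65 x 160 x 40 mm, on the robot's left. Origin: centre of its underside. Bystander.
Not all that is in view belongs to the job. Leave any red look-alike of the diffuser alone.

How it is judged:
On the way, in this order (a step that is already met when the one before it is completed fails the run):
1. the box lid stands open by itself, touched by nothing (value of joint box_lid above 1.7 rad and contact force between box_lid and anything else below 0.2 N), for 0.3 s.
2. the cover has been lifted clear of the box, lid still open (value of joint box_lid above 1.7 rad and height (world z) of cover above 0.085 m), for 0.1 s.
3. the cover sits fully home on the diffuser (horizontal distance between cover and rim below 0.006 m and z of cover in the frame of rim between -0.018 and -0.0115 m and angle between cover's own z axis and vertical below 0.06 rad), for 0.2 s.
At the end, for the whole second after the job is handed in: The cover rests on the diffuser with its key in the notch: origin 11.5 to 18 mm below the rim point (home is 14), within 6 mm of its axis, tilted less than 0.06 rad, at rest and released; the box lid stands open beyond 1.7 rad (all of step 3 and value of joint box_lid above 1.7 rad and linear speed of cover below 0.02 m/s and contact force between the fingers and cover below 0.1 N); the robot touches nothing.
It fails at once if something else on the table or in the box is moved more than 40 mm (distance of any of tin, cream, remote, mug, lamp, clock, book, glasses_case from where it was at the start of the episode above 0.04 m).
It fails at once if the cream jar, mug or lamp is tipped over (angle between any of cream, mug, lamp's own z axis and vertical above 0.5 rad).
It also fails if it takes over 72 s, if anything falls off the work surface, if the arm or the gripper's body presses on something with over 40 N, if the wrist force passes 120 N, or if a joint passes its speed limit or range.

## Working session

There is one attempt and no reset: what is moved stays moved. The work goes in short steps, Python scripts to look and compute and a shell command to move; the robot and the scene stay as the last step left them, time stands still between calls to the robot, and variables do not carry over. Pictures are saved under pics/ and viewed, and the job is handed in when it is done.

```bash
mkdir -p pics; ls
python3 - <<'E'
from station import readout, imaging, ctrl
import cv2, numpy as np
print(readout.observe()); print(ctrl.finger_overhang)
for n in ["scene","top","wrist"]:
    c=imaging.capture(n); cv2.imwrite(f"pics/{n}0.png",c["img"][:,:,::-1])
    print(n,{k:v for k,v in c.items() if k!="img"})
E
```

```text
pics
{'t': 0.0, 'qpos': array([-0.88875763,  0.50187756, -0.42677716,  1.55141866,  0.2207594 ,
        1.13831548, -0.21034634]), 'joint_velocities': array([-0.00107766,  0.00193643,  0.00036674, -0.00077405, -0.00058905,
        0.00030792,  0.00039796]), 'tau': array([ 1.26135812e-03, -5.66594517e+01, -5.81646234e+00, -2.79109776e+01,
       -6.88292063e-02,  3.08602781e-02,  1.83323900e-04]), 'tcp_pos': array([0.26412366, 0.59319174, 0.24267149]), 'orientation': array([ 2.07905115e-01,  9.78148501e-01, -9.52677714e-04, -2.55438097e-04]), 'contact_force': array([-0.00480528, -0.18745815,  0.19814291]), 'ft_torque': array([-0.00978014,  0.00086457,  0.01409159]), 'width': 0.09190203871780935}
0.017
scene {'fx': 481.7567765092603, 'fy': 481.7567765092603, 'cx': 257.74406626243183, 'cy': 191.58850005778788, 'xyz': array([ 1.4172703 , -0.22211118,  1.27193081]), 'rotation': array([ 0.7645147 ,  0.56541792, -0.18877621, -0.24532303])}
top {'fx': 372.62716296567777, 'fy': 372.62716296567777, 'cx': 258.5042072066586, 'cy': 193.54713149492042, 'xyz': array([ 0.43112037, -0.02415104,  1.23271575]), 'rotation': array([-0.70112272,  0.7097769 , -0.04272566,  0.05308673])}
wrist {'fx': 318.25734118553817, 'fy': 318.25734118553817, 'cx': 253.0781759860155, 'cy': 184.22480214122638, 'hand_eye': array([[ 1.09762513e-03, -9.59389932e-01, -2.82081113e-01,
         7.62604199e-02],
       [ 9.99999325e-01,  9.45541818e-04,  6.75270612e-04,
         4.16373073e-04],
       [-3.81128338e-04, -2.82081663e-01,  9.59390322e-01,
        -1.40979467e-01],
       [ 0.00000000e+00,  0.00000000e+00,  0.00000000e+00,
         1.00000000e+00]])}
```

View pics/scene0.png

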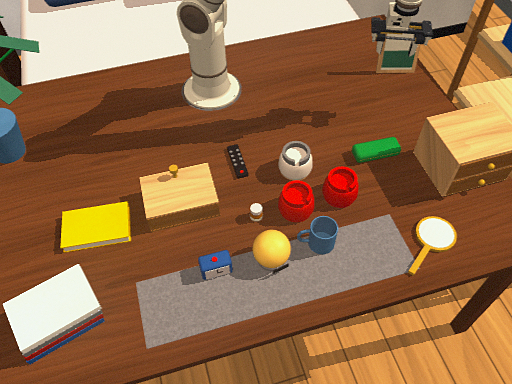

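View pics/top0.png

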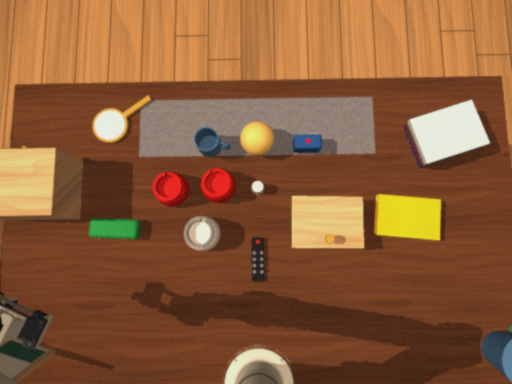

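View pics/wrist0.png

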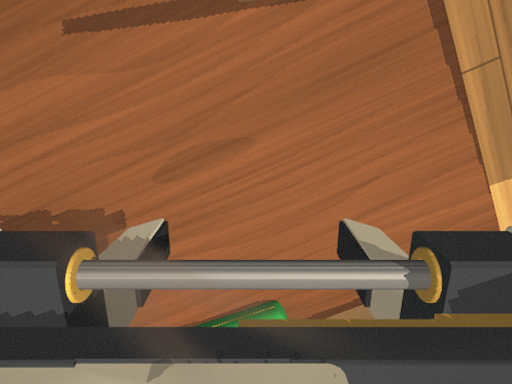

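```bash
cat > h.py <<'E'
import numpy as np, cv2
from scipy.spatial.transform import Rotation as R
from station import readout, imaging
def cap(n):
    s=readout.observe(); c=imaging.capture(n)
    if n=="wrist":
        T=np.eye(4); T[:3,:3]=R.from_quat(s["orientation"]).as_matrix(); T[:3,3]=s["tcp_pos"]
        W=T@c["hand_eye"]; c["M"]=W[:3,:3]; c["o"]=W[:3,3]
    else:
        c["M"]=R.from_quat(c["rotation"]).as_matrix(); c["o"]=np.array(c["xyz"])
    return c
def ray(c,u,v):
    d=c["M"]@np.array([(u-c["cx"])/c["fx"],(v-c["cy"])/c["fy"],1]); return c["o"],d/np.linalg.norm(d)
def onz(c,u,v,z):
    o,d=ray(c,u,v); return o+d*(z-o[2])/d[2]
def proj(c,p):
    q=c["M"].T@(np.array(p)-c["o"]); return np.array([c["cx"]+c["fx"]*q[0]/q[2],c["cy"]+c["fy"]*q[1]/q[2]])
def save(c,name,box=None,k=1):
    im=c["img"][:,:,::-1]
    if box: im=im[box[1]:box[3],box[0]:box[2]]
    cv2.imwrite("pics/"+name,cv2.resize(im,None,fx=k,fy=k,interpolation=cv2.INTER_CUBIC))
def state():
    s=readout.observe(); return "t %.2f tcp %s q %s w %.4f F %s qpos %s"%(s["t"],np.round(s["tcp_pos"],4),np.round(s["orientation"],4),s["width"],np.round(s["contact_force"],1),np.round(s["qpos"],2))
E
python3 - <<'E'
from h import *
c=cap("top"); save(c,"top_box.png",(280,180,380,260),8); save(c,"top_dif.png",(170,200,240,260),10)
s=cap("scene"); save(s,"sc_box.png",(130,155,230,230),8); save(s,"sc_dif.png",(265,130,335,190),10)
E
```

```text
(no output)
```

View pics/top_box.png

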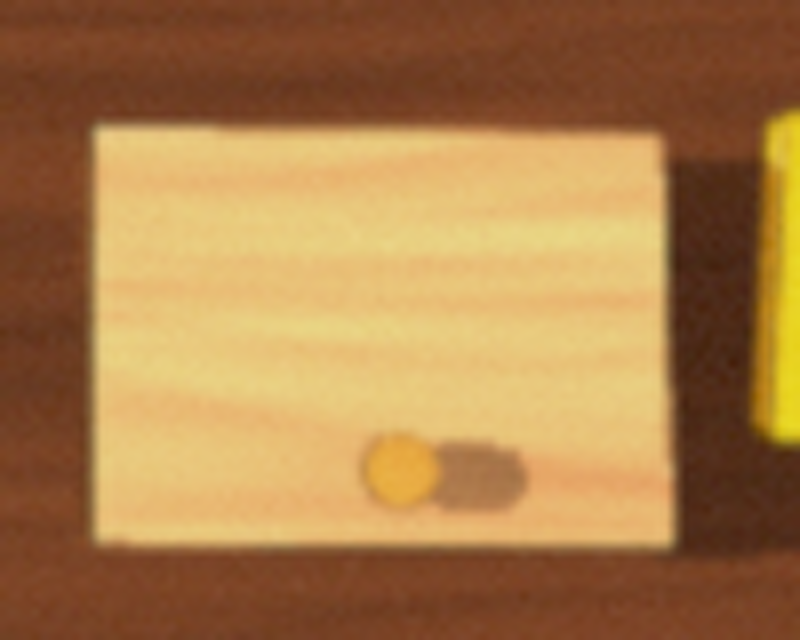

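View pics/top_dif.png

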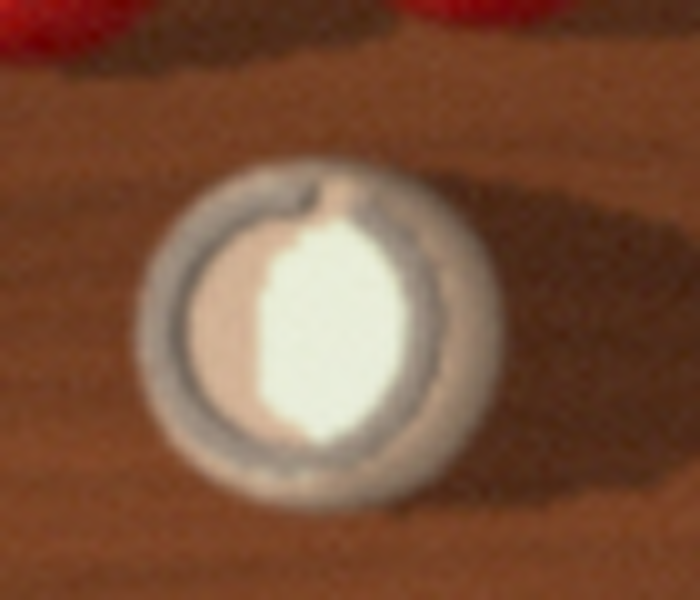

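View pics/sc_box.png

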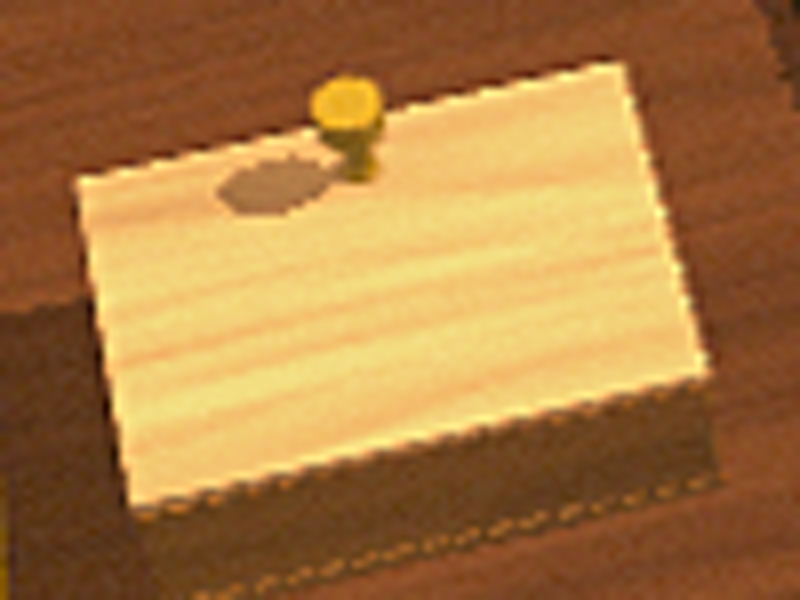

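View pics/sc_dif.png

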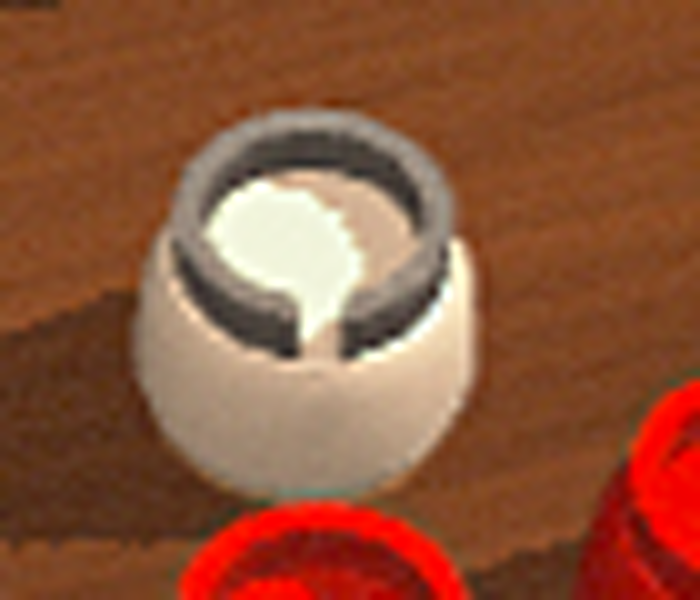

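Run:
```python
from h import *
c=cap("top"); s=cap("scene")
f=lambda x,y,k,ox,oy:((x+.5)/k-.5+ox,(y+.5)/k-.5+oy)
P=[onz(c,*f(*p,8,280,180),.0805) for p in [(93,124),(664,132),(676,548),(93,547)]]
print("top corners BL BR FR FL",np.round(P,4)); print([np.linalg.norm(P[i]-P[(i+1)%4]).round(4) for i in range(4)])
S=[onz(s,*f(*p,8,130,155),.0805) for p in [(706,375),(133,507),(77,180),(625,63)]]
print("scene",np.round(S,4)); print([np.linalg.norm(S[i]-S[(i+1)%4]).round(4) for i in range(4)])
for Q in (P,S):
    Q=np.array(Q); print("centre",Q.mean(0).round(4),"yaw", np.arctan2(*( (Q[0]+Q[1]-Q[2]-Q[3])[[1,0]])), np.arctan2(*((Q[0]+Q[3]-Q[1]-Q[2])[[1,0]]))-np.pi/2)
k1=f(400,470,8,280,180);k2=f(346,103,8,130,155)
print("knob top",onz(c,*k1,.1235),onz(s,*k2,.1235))
print("collar top", onz(c,*f(296,322,10,170,200),.09), "scene",onz(s,*f(312,208,10,265,130),.09))
print("notch",onz(c,*f(342,188,10,170,200),.09),onz(s,*f(322,312,10,265,130),.08))
for n,uv,z in [("cream",(257,187),.05),("mug",(208,141),.09),("book",(408,217),.032),("redR",(218,185),.09)]: print(n,onz(c,*uv,z).round(3))
print(state())
```

```text
top corners BL BR FR FL [[ 0.5823 -0.1099  0.0805]
 [ 0.5763 -0.3311  0.0805]
 [ 0.4165 -0.3279  0.0805]
 [ 0.4194 -0.1061  0.0805]]
[np.float64(0.2213), np.float64(0.1598), np.float64(0.2218), np.float64(0.163)]
scene [[ 0.5823 -0.1096  0.0805]
 [ 0.5772 -0.3261  0.0805]
 [ 0.4184 -0.3229  0.0805]
 [ 0.4246 -0.1037  0.0805]]
[np.float64(0.2166), np.float64(0.1589), np.float64(0.2194), np.float64(0.1578)]
centre [ 0.4986 -0.2187  0.0805] yaw -0.02169216442438828 -0.02008527272346705
centre [ 0.5006 -0.2156  0.0805] yaw -0.028832154407245476 -0.026204959920247184
knob top [ 0.4466177  -0.21667662  0.1235    ] [ 0.44786637 -0.2148217   0.1235    ]
collar top [0.47158334 0.17472009 0.09      ] scene [0.46826042 0.17926728 0.09      ]
notch [0.51243149 0.16096645 0.09      ] [0.50268952 0.17104318 0.08      ]
cream [ 0.614 -0.003  0.05 ]
mug [0.757 0.15  0.09 ]
book [ 0.513 -0.486  0.032]
redR [0.616 0.117 0.09 ]
t 0.35 tcp [0.2643 0.5937 0.2435] q [ 2.079e-01  9.782e-01 -2.000e-04 -1.000e-04] w 0.0920 F [-0.4  0.4  0.1] qpos [-0.89  0.5  -0.43  1.55  0.22  1.14 -0.21]
```

```bash
cat >> h.py <<'E'
def rel(p,s=None):
    s=s or readout.observe(); M=R.from_quat(s["orientation"]).as_matrix(); return (M.T@(np.array(p)-s["tcp_pos"])*1000).round(1)
def relyaw(a):  # world yaw angle for tool y -> turn about tool z
    M=R.from_quat(readout.observe()["orientation"]).as_matrix(); cur=np.arctan2(M[1,1],M[0,1]); d=(a-cur+np.pi/2)%np.pi-np.pi/2; return -d
def relrv(a): # full levelling: tool z down, tool y at angle a
    M=R.from_quat(readout.observe()["orientation"]).as_matrix()
    y=np.array([np.cos(a),np.sin(a),0]); 
    if y@M[:,1]<0: y=-y
    z=np.array([0,0,-1.]); T=np.stack([np.cross(y,z),y,z],1); return R.from_matrix(M.T@T).as_rotvec().round(4)
E
python3 - <<'E'
from h import *
print(rel([.515,.177,.25]), relrv(np.pi/2-.025))
E
```

```text
[-398.5 -278.7   -6.4] [-4.000e-04 -1.000e-04 -3.938e-01]
```

```bash
python3 -m jog '-40 -28 0 0 0 -0.08; -80 -56 -1 0 0 -0.16; -120 -84 -2 0 0 -0.24; -160 -112 -3 0 0 -0.32; -200 -140 -4 0 0 -0.394'; python3 -c "
from h import *
print(rel([.515,.177,.25]), relrv(np.pi/2-.025),state())"
```

```text
t: 0.85
tcp_pos: [0.3909, 0.3829, 0.2479]
orientation: [0.011, 1.0, 0.0, 0.0]
contact_force: [1.0, -0.4, 0.3]
width: 0.0917
[-128.5 -203.2   -2.1] [0.0002 0.0004 0.0036] t 0.85 tcp [0.3909 0.3829 0.2479] q [1.070e-02 9.999e-01 1.000e-04 2.000e-04] w 0.0917 F [ 1.  -0.4  0.3] qpos [-0.44  0.31 -0.47  1.81  0.16  1.06  0.58]
```

```bash
python3 -m jog '-26 -41 0 0 0 0; -52 -82 0 0 0 0; -78 -123 -1 0 0 0; -104 -164 -2 0 0 0; -127 -201 -2 0 0 0'; python3 -m jog '0 0 0 0 0 0;0 0 0 0 0 0;0 0 0 0 0 0;0 0 0 0 0 0;0 0 0 0 0 0';  python3 -c "
from h import *
print(state())
c=cap('wrist'); save(c,'w1.png',None,1.5); np.savez('w1.npz',**c)"
```

```text
t: 1.35
tcp_pos: [0.5133, 0.1781, 0.2502]
orientation: [0.013, 1.0, -0.0, 0.001]
contact_force: [-0.1, -0.5, -0.1]
width: 0.0919
t: 1.85
tcp_pos: [0.5114, 0.182, 0.2497]
orientation: [0.011, 1.0, 0.0, -0.0]
contact_force: [0.5, -0.4, -0.1]
width: 0.0919
t 1.85 tcp [0.5114 0.182  0.2497] q [ 1.100e-02  9.999e-01  2.000e-04 -1.000e-04] w 0.0919 F [ 0.5 -0.4 -0.1] qpos [-0.1   0.29 -0.35  1.82  0.11  1.05  1.06]
```

View pics/w1.png

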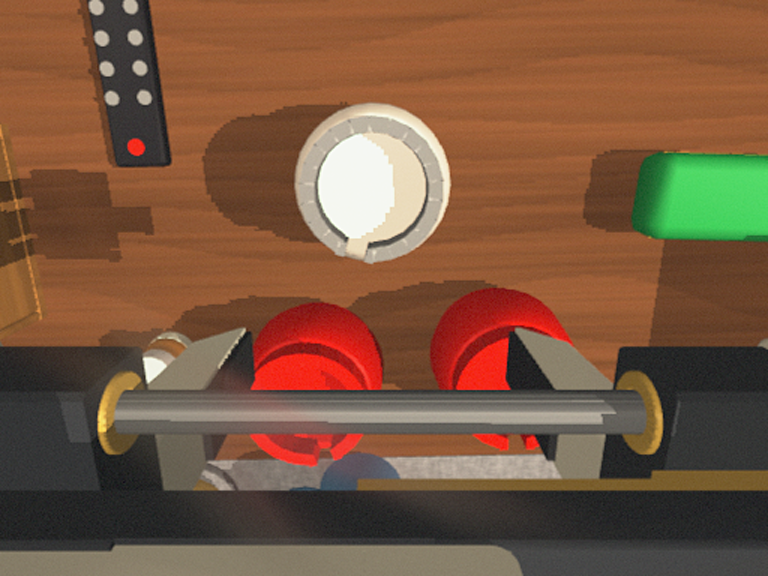

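```bash
python3 -c "
from h import *
c=dict(np.load('w1.npz')); save(c,'w1z.png',(190,60,310,180),6.5)"
```

```text
(no output)
```

View pics/w1z.png

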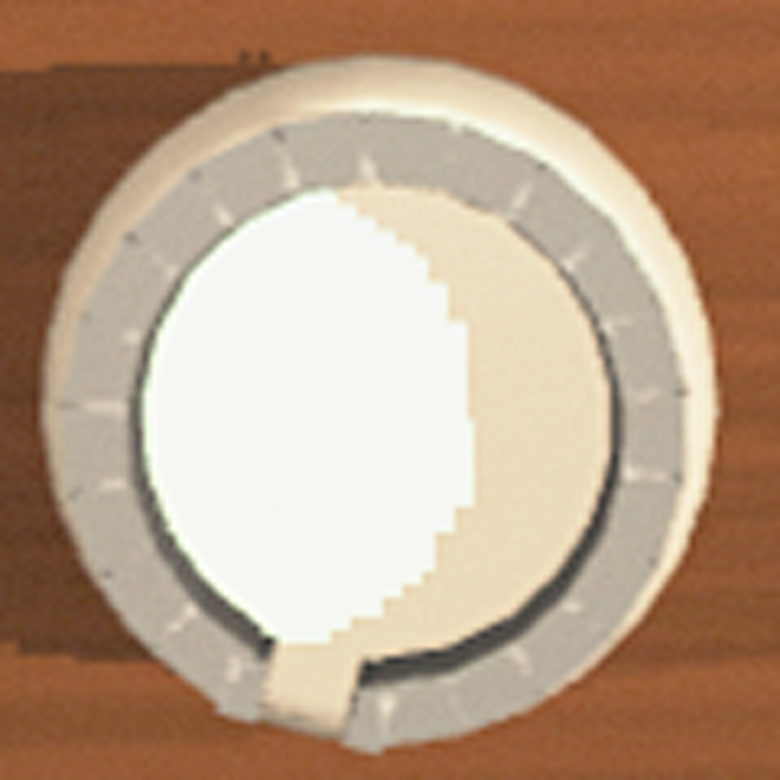

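Run:
```python
from h import *
c=dict(np.load('w1.npz'))
f=lambda x,y:((x+.5)/6.5-.5+190,(y+.5)/6.5-.5+60)
W=lambda x,y:onz(c,*f(x,y),.09)
h=cv2.cvtColor(c["img"][60:180,190:310],cv2.COLOR_RGB2HSV)
# gray collar mask: low-sat, mid value
m=((h[...,1]<60)&(h[...,2]>130)&(h[...,2]<205)).astype(np.uint8)
n,l,st,_=cv2.connectedComponentsWithStats(m); i=1+st[1:,4].argmax(); m=(l==i).astype(np.uint8)
cv2.imwrite("pics/mask.png",cv2.resize(m*255,None,fx=5,fy=5))
ys,xs=np.nonzero(m); P=np.array([onz(c,x+190,y+60,.09)[:2] for x,y in zip(xs,ys)])
hull=cv2.convexHull(np.stack([xs,ys],1).astype(np.int32))[:,0]
H=np.array([onz(c,x+190,y+60,.09)[:2] for x,y in hull])
A=np.c_[2*H,np.ones(len(H))]; s=np.linalg.lstsq(A,(H**2).sum(1),rcond=None)[0]; r=np.sqrt(s[2]+s[0]**2+s[1]**2); print("outer fit",s[:2],r)
ext=[W(57,432),W(686,432),W(373,112),W(373,752)];print("outer ext",np.round(ext,4), (ext[0]+ext[1])[1]/2,(ext[2]+ext[3])[0]/2)
ext=[W(131,432),W(622,432),W(376,185),W(376,680)];print("bore ext",np.round(ext,4), (ext[0]+ext[1])[1]/2,(ext[2]+ext[3])[0]/2)
ctr=s[:2]
for p in [(273,642),(360,665),(258,720),(345,745),(316,655),(303,735)]:
    d=W(*p)[:2]-ctr; print(p,"r",np.hypot(*d).round(4),"ang",np.arctan2(d[1],d[0]).round(3))
```

```text
outer fit [0.46844329 0.17757924] 0.045173477757573535
outer ext [[0.466  0.1325 0.09  ]
 [0.4679 0.2229 0.09  ]
 [0.4233 0.1791 0.09  ]
 [0.5145 0.1766 0.09  ]] 0.17769245621649216 0.46890937894180507
bore ext [[0.4662 0.1431 0.09  ]
 [0.4677 0.2137 0.09  ]
 [0.433  0.1792 0.09  ]
 [0.5034 0.1774 0.09  ]] 0.1784089656226448 0.46819826905796535
(273, 642) r 0.0327 ang -0.486
(360, 665) r 0.0328 ang -0.077
(258, 720) r 0.0445 ang -0.416
(345, 745) r 0.0452 ang -0.113
(316, 655) r 0.0323 ang -0.282
(303, 735) r 0.0447 ang -0.257
```

View pics/mask.png

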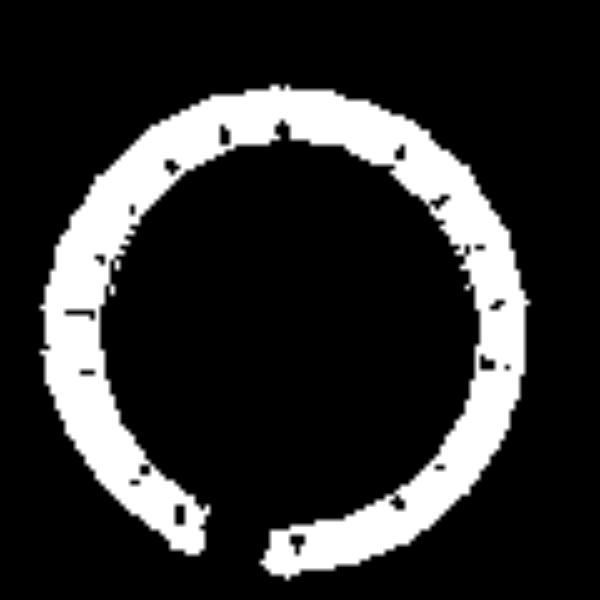

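```bash
python3 -c "
from h import *
print(rel([.4675,-.2158,.23]), relrv(np.pi/2-.025),state())"
```

```text
[  35.1 -398.5   19.7] [ 0.0002 -0.0001  0.0025] t 1.90 tcp [0.5115 0.1818 0.2498] q [ 1.120e-02  9.999e-01  1.000e-04 -0.000e+00] w 0.0920 F [0.1 0.8 0.2] qpos [-0.1   0.29 -0.35  1.82  0.11  1.05  1.06]
```

```bash
python3 -m jog '3 -40 0 0 0 0;7 -80 0 0 0 0;10 -120 0 0 0 0;14 -160 0 0 0 0;17 -200 0 0 0 0'; python3 -m jog '3 -40 4 0 0 0;7 -80 8 0 0 0;10 -120 12 0 0 0;14 -160 16 0 0 0;18 -198 20 0 0 0'; python3 -m jog '0 0 0 0 0 0;0 0 0 0 0 0;0 0 0 0 0 0;0 0 0 0 0 0;0 0 0 0 0 0';  python3 -c "
from h import *
print(state())
c=cap('wrist'); save(c,'w2.png',None,1.5); np.savez('w2.npz',**c)"
```

```text
t: 2.4
tcp_pos: [0.4897, -0.0198, 0.2499]
orientation: [0.012, 1.0, -0.0, 0.0]
contact_force: [0.7, 0.0, -0.4]
width: 0.092
t: 2.9
tcp_pos: [0.4671, -0.2177, 0.2298]
orientation: [0.012, 1.0, -0.0, 0.0]
contact_force: [1.1, -0.4, 0.0]
width: 0.0917
t: 3.4
tcp_pos: [0.4677, -0.2152, 0.2299]
orientation: [0.011, 1.0, 0.0, 0.0]
contact_force: [0.1, 0.4, -0.8]
width: 0.0916
t 3.40 tcp [ 0.4677 -0.2152  0.2299] q [1.120e-02 9.999e-01 1.000e-04 2.000e-04] w 0.0916 F [ 0.1  0.4 -0.8] qpos [ 0.47  0.25 -0.1   1.91  0.03  0.99  1.9 ]
```

View pics/w2.png

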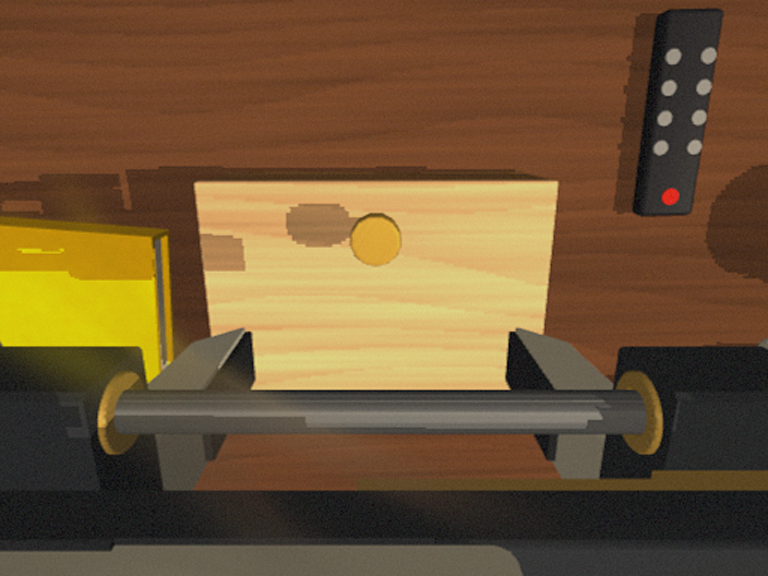

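Run:
```python
from h import *
c=dict(np.load('w2.npz')); W=lambda x,y,z:onz(c,(x+.5)/1.5-.5,(y+.5)/1.5-.5,z)
k=W(375.5,239.5,.1235); a=W(195,182,.0805); b=W(557,182,.0805); print(k,a,b,np.linalg.norm(a-b),-np.arctan2((b-a)[0],(b-a)[1]))
print(rel([k[0],k[1],.1165]))
```

```text
[ 0.44395506 -0.21636362  0.1235    ] [ 0.41565543 -0.32416176  0.0805    ] [ 0.42029086 -0.10735721  0.0805    ] 0.21685409761079108 -0.021377422686079974
[ 23.7  -1.5 113.4]
```

```bash
python3 -m jog '12 -1 25 0 0 0;22 -1 55 0 0 0;22 -1 85 0 0 0;22 -1 105 0 0 0;22 -1 113 0 0 0' 60; python3 -m jog '0 0 0 0 0 0;0 0 0 0 0 0;0 0 0 0 0 0;0 0 0 0 0 0;0 0 0 0 0 0' 10 25; python3 -m jog '0 0 0 0 0 0;0 0 0 0 0 0;0 0 0 0 0 0;0 0 0 0 0 0;0 0 0 0 0 0';  python3 -c "
from h import *
print(state())
c=cap('wrist'); save(c,'w3.png',None,1); c=cap('scene'); save(c,'s3.png',(120,100,260,230),4)"
```

```text
t: 3.95
tcp_pos: [0.444, -0.2159, 0.1149]
orientation: [0.012, 1.0, 0.001, -0.001]
contact_force: [-0.9, 0.4, 0.4]
width: 0.0606
t: 4.45
tcp_pos: [0.4459, -0.2171, 0.1176]
orientation: [0.012, 1.0, -0.0, 0.001]
contact_force: [-0.8, 0.0, 3.3]
width: 0.0269
t: 4.95
tcp_pos: [0.4458, -0.2171, 0.1175]
orientation: [0.012, 1.0, -0.0, 0.001]
contact_force: [-1.6, 0.9, 5.8]
width: 0.0266
t 4.95 tcp [ 0.4458 -0.2171  0.1175] q [ 1.240e-02  9.999e-01 -2.000e-04  6.000e-04] w 0.0266 F [-1.6  0.9  5.8] qpos [ 0.48  0.37 -0.09  2.05  0.05  0.72  1.9 ]
```

View pics/s3.png

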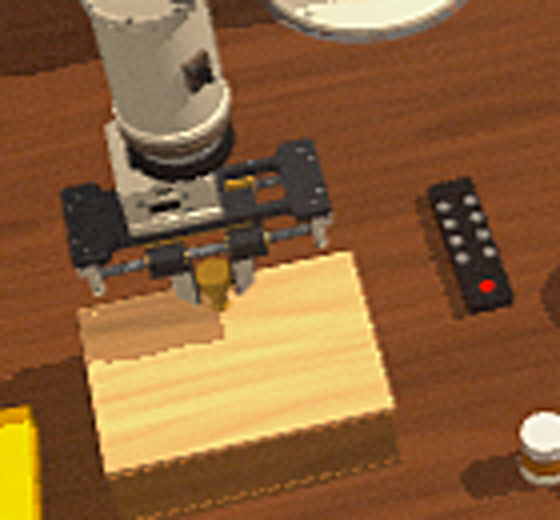

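Run:
```python
import numpy as np
from math import atan2,hypot
r=hypot(.132,.043);a0=atan2(.043,.132)
f=lambda t:np.array([r*np.cos(a0+t)-.132,-(r*np.sin(a0+t)-.043)])*1000
T=np.linspace(0,1.8,21)
for i in range(0,20,5):
    print([tuple((f(T[j])-f(T[i])).round(1)) for j in range(i+1,i+6)])
```

```text
[(np.float64(-4.4), np.float64(-11.7)), (np.float64(-9.8), np.float64(-22.9)), (np.float64(-16.3), np.float64(-33.7)), (np.float64(-23.6), np.float64(-43.7)), (np.float64(-31.8), np.float64(-53.1))]
[(np.float64(-9.0), np.float64(-8.6)), (np.float64(-18.8), np.float64(-16.4)), (np.float64(-29.3), np.float64(-23.2)), (np.float64(-40.3), np.float64(-29.1)), (np.float64(-51.8), np.float64(-34.0))]
[(np.float64(-11.9), np.float64(-3.8)), (np.float64(-24.1), np.float64(-6.6)), (np.float64(-36.5), np.float64(-8.2)), (np.float64(-48.9), np.float64(-8.7)), (np.float64(-61.4), np.float64(-8.1))]
[(np.float64(-12.4), np.float64(1.7)), (np.float64(-24.5), np.float64(4.6)), (np.float64(-36.4), np.float64(8.5)), (np.float64(-47.9), np.float64(13.5)), (np.float64(-58.8), np.float64(19.4))]
```

```bash
python3 -m jog '-4.4 0 -11.7 0 0 0;-9.8 0 -22.9 0 0 0;-16.3 0 -33.7 0 0 0;-23.6 0 -43.7 0 0 0;-31.8 0 -53.1 0 0 0'; python3 -m jog '-9 0 -8.6 0 0 0;-18.8 0 -16.4 0 0 0;-29.3 0 -23.2 0 0 0;-40.3 0 -29.1 0 0 0;-51.8 0 -34 0 0 0'
```

```text
t: 5.55
tcp_pos: [0.477, -0.2177, 0.1706]
orientation: [0.012, 1.0, 0.0, -0.001]
contact_force: [1.3, -2.2, -4.9]
width: 0.0268
t: 6.05
tcp_pos: [0.5297, -0.2188, 0.2049]
orientation: [0.012, 1.0, 0.0, -0.0]
contact_force: [-2.2, 2.1, 1.5]
width: 0.0268
```

Lid follows with low forces; continue.

```bash
python3 -m jog '-11.9 0 -3.8 0 0 0;-24.1 0 -6.6 0 0 0;-36.5 0 -8.2 0 0 0;-48.9 0 -8.7 0 0 0;-61.4 0 -8.1 0 0 0'; python3 -m jog '-12.4 0 1.7 0 0 0;-24.5 0 4.6 0 0 0;-36.4 0 8.5 0 0 0;-47.9 0 13.5 0 0 0;-47.9 0 13.5 0 0 0';python3 -c "
from h import *
print(state())
c=cap('scene'); save(c,'s4.png',(100,60,280,240),4)"
```

```text
t: 6.55
tcp_pos: [0.5922, -0.2201, 0.2128]
orientation: [0.012, 1.0, 0.0, 0.001]
contact_force: [-1.2, 0.6, -0.6]
width: 0.0266
t: 7.05
tcp_pos: [0.6411, -0.2211, 0.1983]
orientation: [0.012, 1.0, 0.0, 0.002]
contact_force: [2.6, 2.9, 4.9]
width: 0.0268
t 7.05 tcp [ 0.6411 -0.2211  0.1983] q [1.180e-02 9.999e-01 1.000e-04 1.800e-03] w 0.0268 F [2.6 2.9 4.9] qpos [ 0.36  0.56 -0.1   1.53  0.06  1.06  1.8 ]
```

View pics/s4.png

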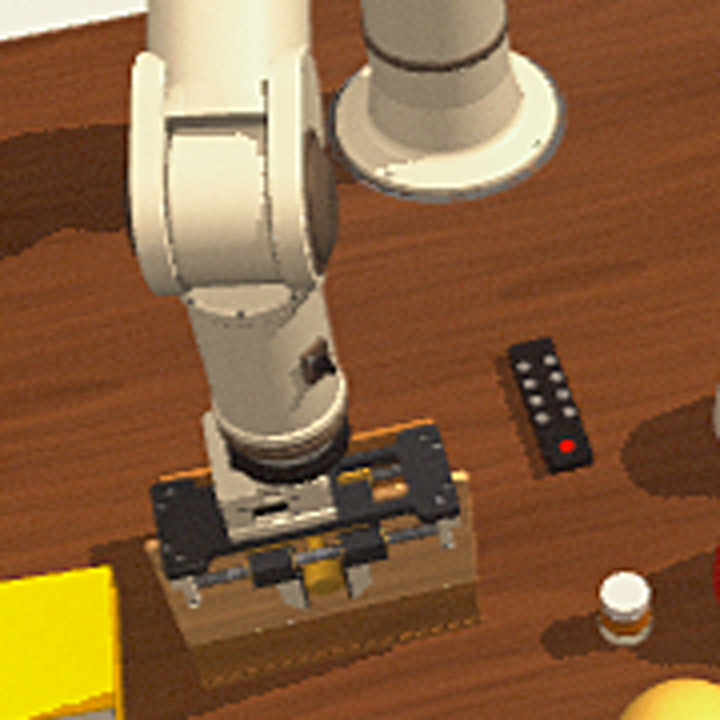

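```bash
python3 -m jog '-4.5 0 2.2 0 0 0;-9 0 4.6 0 0 0;-13 0 7.2 0 0 0;-17 0 9.8 0 0 0;-17 0 9.8 0 0 0'; python3 -m jog '0 0 0 0 0 0;0 0 0 0 0 0;0 0 0 0 0 0;-4 0 0 0 0 0;-8 0 0 0 0 0' 80; python3 -m jog '-4 0 -10 0 0 0;-8 0 -30 0 0 0;-10 0 -60 0 0 0;-10 0 -90 0 0 0;-10 0 -120 0 0 0' 80;python3 -c "
from h import *
print(state())
c=cap('scene'); save(c,'s5.png',(100,60,280,240),4)"
```

```text
t: 7.6
tcp_pos: [0.657, -0.2214, 0.1888]
orientation: [0.012, 1.0, 0.0, 0.001]
contact_force: [3.0, 2.8, 4.7]
width: 0.027
t: 8.1
tcp_pos: [0.6629, -0.2227, 0.1883]
orientation: [0.013, 1.0, -0.0, -0.0]
contact_force: [-0.0, -0.1, 0.2]
width: 0.0624
t: 8.6
tcp_pos: [0.6735, -0.2225, 0.3106]
orientation: [0.012, 1.0, -0.0, 0.0]
contact_force: [1.3, 0.7, 0.3]
width: 0.0797
t 8.60 tcp [ 0.6735 -0.2225  0.3106] q [ 1.220e-02  9.999e-01 -1.000e-04  4.000e-04] w 0.0797 F [1.3 0.7 0.3] qpos [ 0.34  0.53 -0.1   1.31  0.05  1.3   1.79]
```

View pics/s5.png

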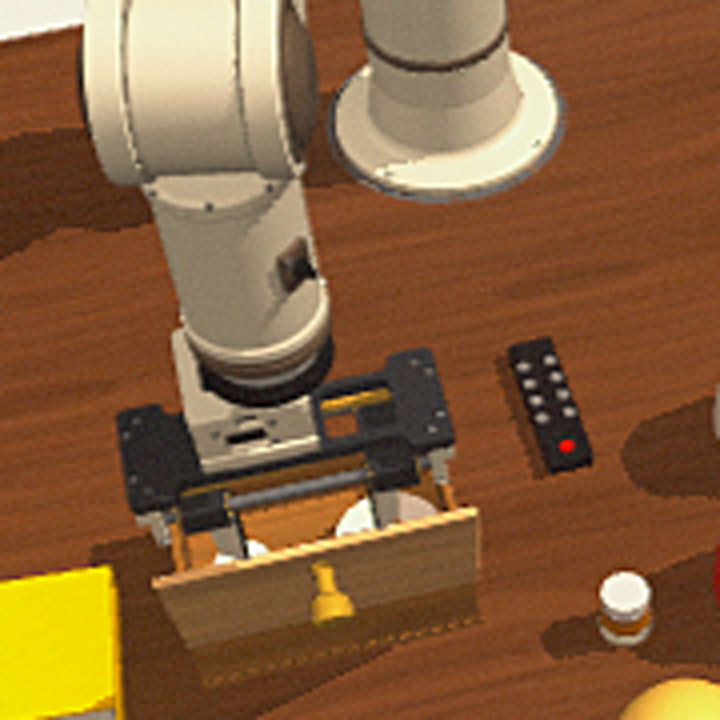

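```bash
python3 -m jog '28 8 0 0 0 0;58 16 0 0 0 0;88 25 0 0 0 0;115 34 0 0 0 0;128 43 0 0 0 0'; python3 -m jog '0 0 0 0 0 0;0 0 0 0 0 0;0 0 0 0 0 0;0 0 0 0 0 0;0 0 0 0 0 0';python3 -c "
from h import *
print(state())
c=cap('wrist'); save(c,'w6.png',None,1.5); np.savez('w6.npz',**c)"
```

```text
t: 9.15
tcp_pos: [0.5444, -0.1765, 0.3096]
orientation: [0.013, 1.0, -0.0, 0.0]
contact_force: [0.1, 0.1, -0.4]
width: 0.08
t: 9.65
tcp_pos: [0.5466, -0.1767, 0.3083]
orientation: [0.013, 1.0, 0.0, -0.0]
contact_force: [-0.2, 0.9, -0.7]
width: 0.0799
t 9.65 tcp [ 0.5466 -0.1767  0.3083] q [ 1.250e-02  9.999e-01  1.000e-04 -2.000e-04] w 0.0799 F [-0.2  0.9 -0.7] qpos [ 0.36  0.28 -0.12  1.68  0.03  1.19  1.78]
```

View pics/w6.png

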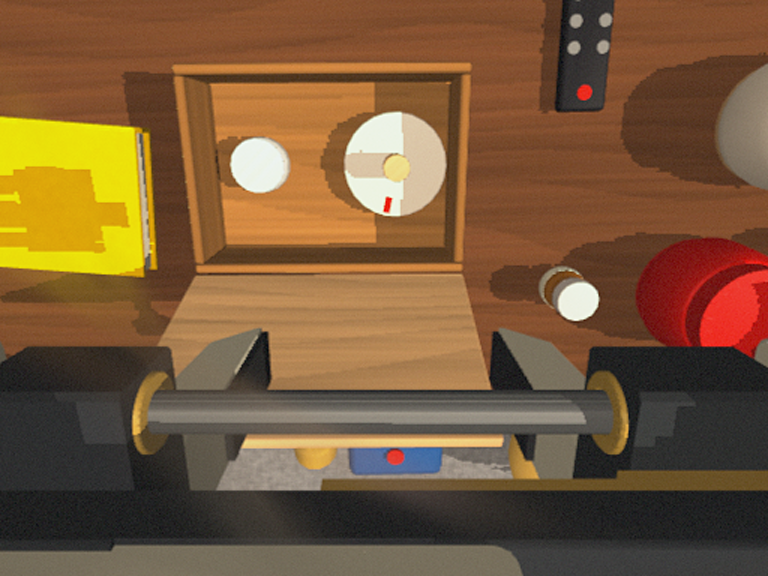

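Run:
```python
from h import *
c=dict(np.load('w6.npz')); save(c,'w6z.png',(220,65,310,155),8)
img=c["img"]
hsv=cv2.cvtColor(img,cv2.COLOR_RGB2HSV)
red=(((hsv[...,0]<6)|(hsv[...,0]>174))&(hsv[...,1]>150)).astype(np.uint8); red[:120]=0;red[150:]=0;red[:,:235]=0;red[:,290:]=0
ys,xs=np.nonzero(red); mk=onz(c,xs.mean(),ys.mean(),.030); print(len(xs),xs.mean(),ys.mean())
f=lambda x,y:((x+.5)/1.5-.5,(y+.5)/1.5-.5)
k=onz(c,*f(397,167),.064); print("knob",k,"mark",mk)
e=[onz(c,*f(*p),.030) for p in [(344.5,164),(446.5,164),(395.5,111.5),(395.5,217)]]
dc=np.array([(e[2]+e[3])[0]/2,(e[0]+e[1])[1]/2]);print("disc",dc,np.linalg.norm(e[0]-e[1]),np.linalg.norm(e[2]-e[3]))
for ctr in (k[:2],dc): d=mk[:2]-ctr; print(np.hypot(*d),np.arctan2(d[1],d[0]))
```

```text
35 257.9142857142857 135.9142857142857
knob [ 0.49405776 -0.16127141  0.064     ] mark [ 0.52768778 -0.16919904  0.03      ]
disc [ 0.49514118 -0.16135242] 0.0873255100549766 0.08814778966604021
0.03455177764080909 -0.23150433694198538
0.03347910958408819 -0.23657410503731552
```

View pics/w6z.png

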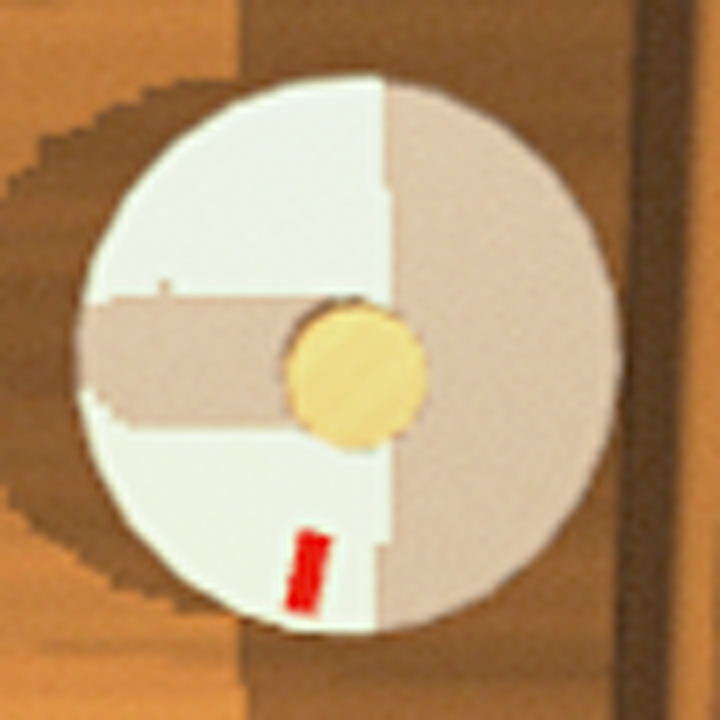

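```bash
python3 -c "
from h import *
print(rel([.4946,-.1613,.054]), relrv(np.pi/2-.025))"
```

```text
[ 52.1  14.  254.3] [ 0.0002 -0.0005  0.    ]
```

```bash
python3 -m jog '20 5 20 0 0 0;40 10 55 0 0 0;52 14 90 0 0 0;52 14 120 0 0 0;52 14 140 0 0 0' 44; python3 -m jog '0 0 0 0 0 0;0 0 0 0 0 0;0 0 0 0 0 0;0 0 0 0 0 0;0 0 0 0 0 0'; python3 -c "
from h import *
print(state(),rel([.4946,-.1613,.054]))
c=cap('wrist'); save(c,'w7.png',None,1.5)"
```

```text
t: 10.2
tcp_pos: [0.4931, -0.1609, 0.1665]
orientation: [0.012, 1.0, 0.0, -0.001]
contact_force: [0.8, -0.7, 0.2]
width: 0.0458
t: 10.7
tcp_pos: [0.4953, -0.1614, 0.1697]
orientation: [0.012, 1.0, -0.0, 0.001]
contact_force: [-1.0, -0.2, 0.1]
width: 0.0441
t 10.70 tcp [ 0.4953 -0.1614  0.1697] q [ 1.240e-02  9.999e-01 -3.000e-04  1.000e-03] w 0.0441 F [-1.  -0.2  0.1] qpos [ 0.36  0.33 -0.12  1.95  0.05  0.86  1.76] [9.000e-01 1.000e-01 1.157e+02]
```

View pics/w7.png

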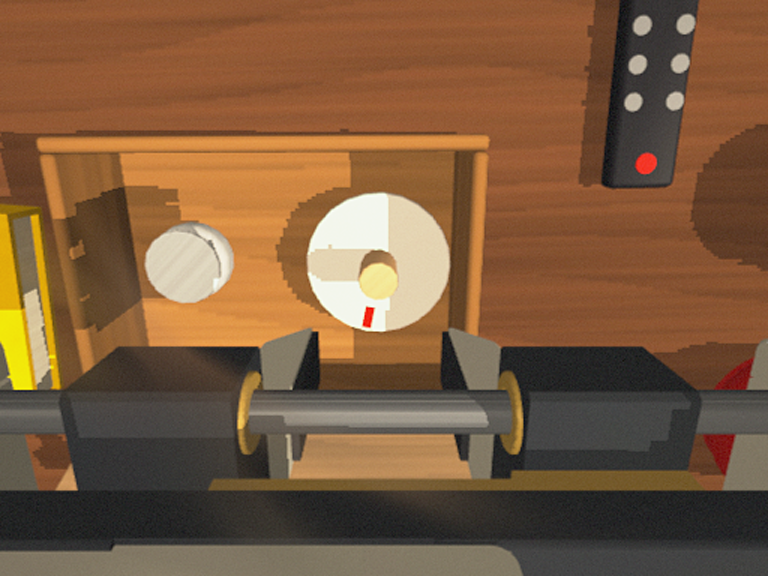

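```bash
python3 -c "
from h import *
c=cap('wrist'); f=lambda x,y:((x+.5)/1.5-.5,(y+.5)/1.5-.5)
k=onz(c,*f(378.5,281),.064); e=[onz(c,*f(*p),.03) for p in [(306.5,262),(449.5,262),(378,192.5),(378,331.5)]]
print(k,(e[2]+e[3])/2,(e[0]+e[1])/2); print(rel([k[0],k[1],.054]))
hsv=cv2.cvtColor(c['img'],cv2.COLOR_RGB2HSV)
red=(((hsv[...,0]<6)|(hsv[...,0]>174))&(hsv[...,1]>150)); red[:195]=0;red[225:]=0;red[:,:225]=0;red[:,270:]=0
ys,xs=np.nonzero(red); m=onz(c,xs.mean(),ys.mean(),.03); d=m-k; print(len(xs),m,np.hypot(d[0],d[1]),np.arctan2(d[1],d[0]))
"
```

```text
[ 0.4940989  -0.16149503  0.064     ] [ 0.49429774 -0.16189372  0.03      ] [ 0.4924341  -0.16184672  0.03      ]
[  0.9  -0.2 115.2]
69 [ 0.52799506 -0.16919802  0.03      ] 0.034760407396507875 -0.22345747113911715
```

Consistent: the cover centre is (0.494, −0.1615) and its yaw about −0.23. Descend and grip.

```bash
python3 -m jog '1 0 30 0 0 0;1 0 60 0 0 0;1 0 85 0 0 0;1 0 105 0 0 0;1 0 115 0 0 0' 44; python3 -m jog '0 0 0 0 0 0;0 0 0 0 0 0;0 0 0 0 0 0;0 0 0 0 0 0;0 0 0 0 0 0' 8 25; python3 -m jog '0 0 0 0 0 0;0 0 0 0 0 0;0 0 0 0 0 0;0 0 0 0 0 0;0 0 0 0 0 0'
```

```text
t: 11.3
tcp_pos: [0.4925, -0.1608, 0.052]
orientation: [0.012, 1.0, 0.0, -0.001]
contact_force: [-0.4, 0.4, 0.3]
width: 0.044
t: 11.8
tcp_pos: [0.4945, -0.1616, 0.0548]
orientation: [0.012, 1.0, -0.0, 0.001]
contact_force: [-1.0, -0.2, 5.7]
width: 0.0213
t: 12.3
tcp_pos: [0.4945, -0.1616, 0.0548]
orientation: [0.012, 1.0, -0.0, 0.001]
contact_force: [-1.0, -0.1, 7.3]
width: 0.0213
```

```bash
python3 -m jog '0 0 -8 0 0 0;0 0 -25 0 0 0;0 0 -50 0 0 0;0 0 -80 0 0 0;0 0 -110 0 0 0';python3 -m jog '0 0 -25 0 0 0;0 0 -45 0 0 0;0 0 -60 0 0 0;0 0 -70 0 0 0;0 0 -70 0 0 0'; python3 -c "
from h import *
print(state(),rel([.4686,.1778,.235]),relrv(np.pi/2-.025))
c=cap('scene'); save(c,'s8.png',(100,60,280,240),4)"
```

```text
t: 12.8
tcp_pos: [0.4926, -0.1607, 0.1645]
orientation: [0.012, 1.0, 0.0, -0.001]
contact_force: [-0.3, 0.6, -1.9]
width: 0.0214
t: 13.3
tcp_pos: [0.494, -0.1612, 0.2349]
orientation: [0.012, 1.0, -0.0, 0.001]
contact_force: [0.5, -0.4, -1.6]
width: 0.021
t 13.30 tcp [ 0.494  -0.1612  0.2349] q [ 1.240e-02  9.999e-01 -3.000e-04  1.000e-03] w 0.0210 F [ 0.5 -0.4 -1.6] qpos [ 0.37  0.25 -0.12  1.9   0.04  1.    1.78] [ 3.380e+01  3.382e+02 -3.000e-01] [-0.0005  0.0021  0.0003]
```

View pics/s8.png

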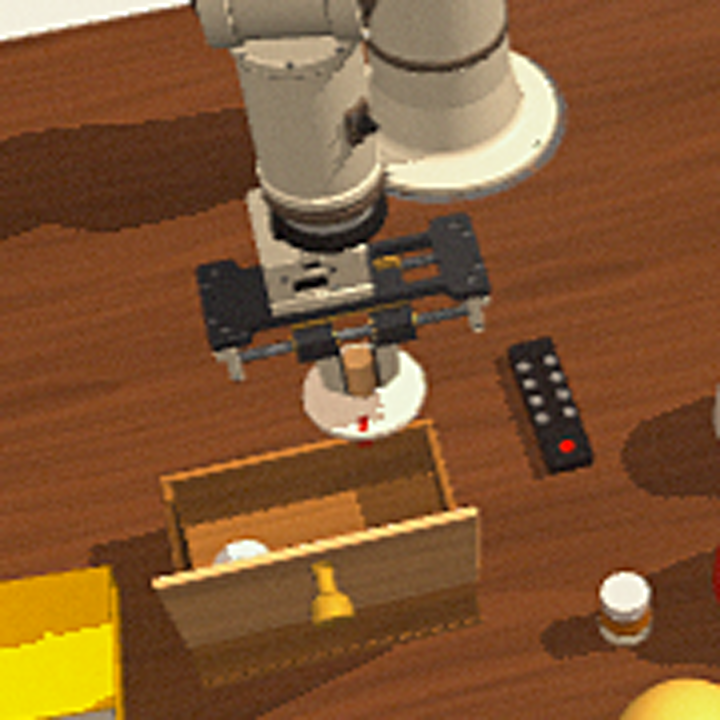

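```bash
python3 -m jog '3 25 0 0 0 0;7 60 0 0 0 0;10 98 0 0 0 0;13 135 0 0 0 0;17 172 0 0 0 0';python3 -m jog '3 38 0 0 0 0;7 76 0 0 0 0;11 112 0 0 0 0;15 140 0 0 0 0;17 166 0 0 0 0'; python3 -m jog '0 0 0 0 0 0;0 0 0 0 0 0;0 0 0 0 0 0;0 0 0 0 0 0;0 0 0 0 0 0'; python3 -c "
from h import *
print(state(),rel([.4686,.1778,.235]),relrv(np.pi/2-.025))
c=cap('scene'); save(c,'s9.png',(240,80,350,190),6); np.savez('s9.npz',**c)
c=cap('wrist'); save(c,'w9.png',None,1.5); np.savez('w9.npz',**c)
c=cap('top'); save(c,'t9.png',(150,180,250,280),6)"
```

```text
t: 13.85
tcp_pos: [0.4796, 0.0127, 0.2324]
orientation: [0.012, 1.0, 0.0, -0.001]
contact_force: [1.6, -0.1, -1.9]
width: 0.0213
t: 14.35
tcp_pos: [0.4664, 0.1791, 0.2323]
orientation: [0.012, 1.0, -0.0, -0.001]
contact_force: [-0.4, 0.3, -2.3]
width: 0.0211
t: 14.85
tcp_pos: [0.468, 0.1765, 0.2335]
orientation: [0.013, 1.0, -0.0, -0.0]
contact_force: [-0.5, -0.4, -1.1]
width: 0.0212
t 14.85 tcp [0.468  0.1765 0.2335] q [ 1.330e-02  9.999e-01 -2.000e-04 -1.000e-04] w 0.0212 F [-0.5 -0.4 -1.1] qpos [-0.11  0.23 -0.35  1.93  0.1   0.99  1.04] [-0.5  1.3 -1.5] [-0.0004 -0.0003 -0.0016]
```

View pics/s9.png

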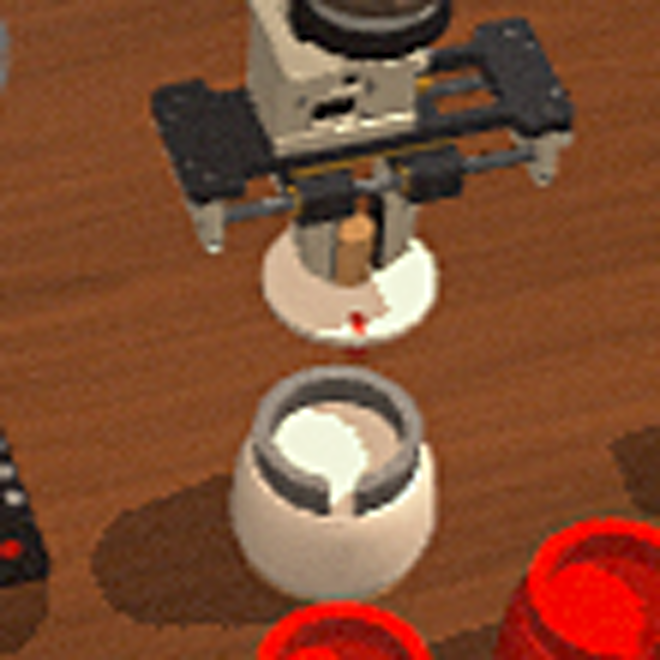

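View pics/w9.png

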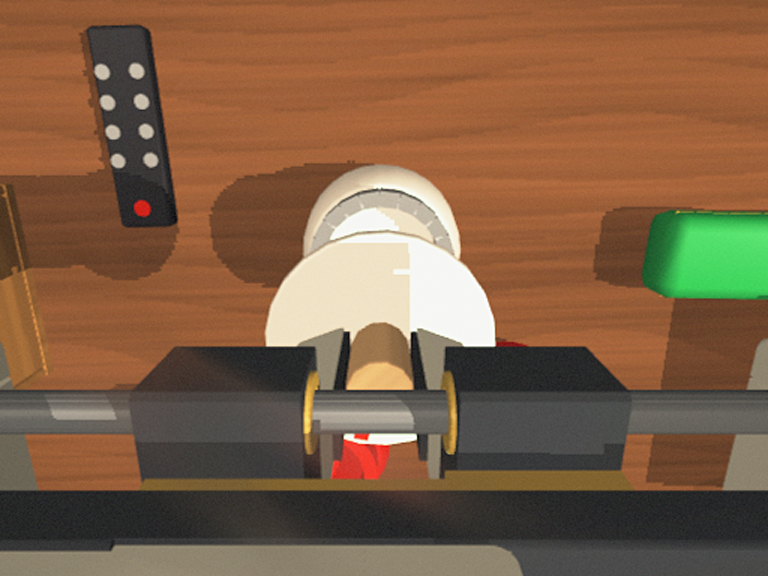

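Run:
```python
from h import *
c=dict(np.load('w9.npz')); f=lambda x,y:((x+.5)/1.5-.5,(y+.5)/1.5-.5)
z=.2087
a=onz(c,*f(265,333),z);b=onz(c,*f(495.5,333),z);t=onz(c,*f(381,231),z)
print(a,b,np.linalg.norm(a-b),"ctr y",(a+b)[1]/2,"x",t[0]+.044)
hsv=cv2.cvtColor(c["img"],cv2.COLOR_RGB2HSV); print(hsv[285:297,225:260,0][::3,::3])
s=dict(np.load('s9.npz')); h=cv2.cvtColor(s["img"],cv2.COLOR_RGB2HSV)
red=((h[...,0]<8)|(h[...,0]>172))&(h[...,1]>170); ys,xs=np.nonzero(red[130:141,290:310]); 
for y in range(131,141): print(y,[x+290 for x in np.nonzero(red[y,290:310])[0]])
```

```text
[0.46172655 0.13429661 0.2087    ] [0.46391915 0.22073811 0.2087    ] 0.08646930380408945 ctr y 0.17751736014324682 x 0.4680463488415001
[[14 16 17 18 20 19 19 18 17 23 19 17]
 [14  6 19 19  6 11 12  8 20 20 24 33]
 [ 5  5 45 60  2  2  2 36 38 38 38 40]
 [ 7  7  2  3 42 63 63 72 60 53 45 50]]
131 []
132 [np.int64(299)]
133 [np.int64(299), np.int64(300)]
134 [np.int64(299)]
135 []
136 []
137 []
138 [np.int64(297), np.int64(298), np.int64(299), np.int64(300)]
139 [np.int64(298), np.int64(299), np.int64(300)]
140 []
```

Run:
```python
from h import *
s=dict(np.load('s9.npz'))
m=onz(s,299.3,133,.2087); print(m, np.hypot(m[0]-.468,m[1]-.177),np.arctan2(m[1]-.177,m[0]-.468))
k=onz(s,299,138.5,.1978); print(k,np.hypot(k[0]-.468,k[1]-.177),np.arctan2(k[1]-.177,k[0]-.468))
# scene bias check: rim centre & disc centre as seen in scene
f=lambda x,y:((x+.5)/6-.5+240,(y+.5)/6-.5+80)
a=onz(s,*f(262,275),.2087);b=onz(s,*f(437,275),.2087);print("disc row ends",(a+b)/2,np.linalg.norm(a-b))
n=onz(s,*f(343,485),.09);r=onz(s,*f(338,425),.09);print("notch",n,"rim",r)
```

```text
[0.50214333 0.17192512 0.2087    ] 0.03451842088472761 -0.14755442397955587
[0.51355285 0.16755813 0.1978    ] 0.04652107946392188 -0.20437884516876953
disc row ends [0.47143442 0.17820187 0.2087    ] 0.08826378169650677
notch [0.50906513 0.16820535 0.09      ] rim [0.46868936 0.17968607 0.09      ]
```

```bash
python3 -m jog '-0.6 1 25 0 0 0.037;-0.6 1 50 0 0 0.037;-0.6 1 68 0 0 0.037;-0.6 1 78 0 0 0.037;-0.6 1 83 0 0 0.037';python3 -m jog '0 0 0 0 0 0;0 0 0 0 0 0;0 0 0 0 0 0;0 0 0 0 0 0;0 0 0 0 0 0'; python3 -c "
from h import *
print(state(),rel([.4686,.1778,.1228]),relrv(np.pi/2-.025))
c=cap('scene'); save(c,'s10.png',(250,90,340,180),8)
c=cap('wrist'); save(c,'w10.png',None,1.5)"
```

```text
t: 15.5
tcp_pos: [0.4682, 0.1784, 0.1498]
orientation: [0.031, 1.0, -0.0, -0.001]
contact_force: [0.3, 0.1, -0.9]
width: 0.0213
t: 16.0
tcp_pos: [0.4688, 0.1787, 0.1511]
orientation: [0.031, 1.0, 0.0, 0.0]
contact_force: [0.8, 0.3, -1.9]
width: 0.0212
t 16.00 tcp [0.4688 0.1787 0.1511] q [3.090e-02 9.995e-01 1.000e-04 4.000e-04] w 0.0212 F [ 0.8  0.3 -1.9] qpos [-0.14  0.35 -0.33  2.    0.15  0.81  0.95] [ 0.2 -0.9 28.3] [ 0.0003  0.0008 -0.0368]
```

View pics/s10.png

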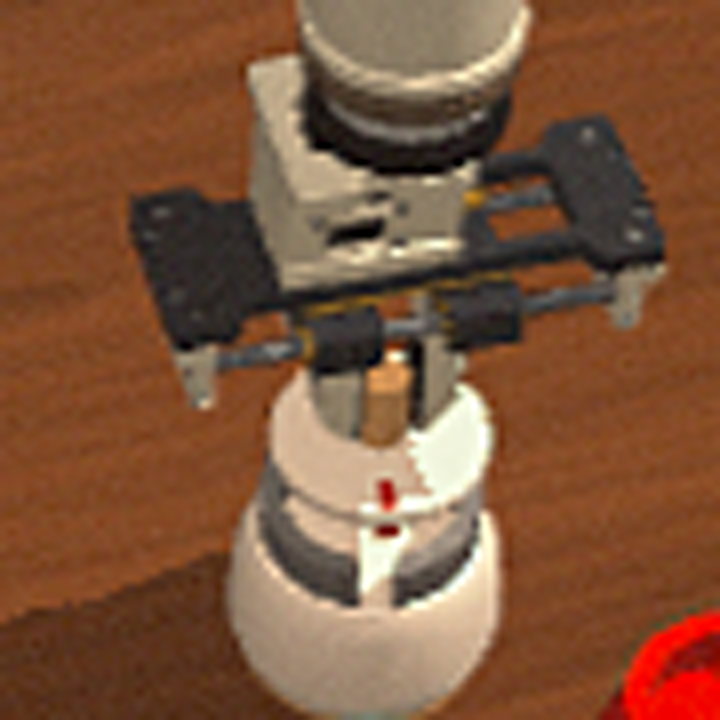

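View pics/w10.png

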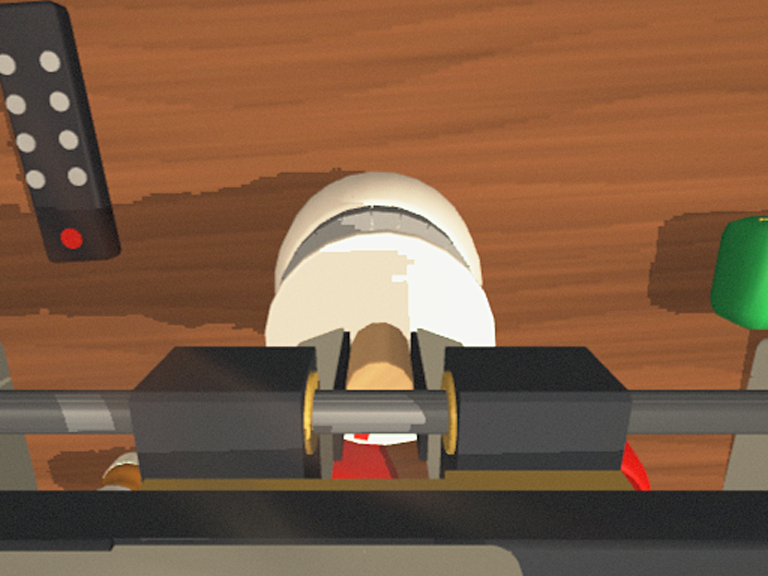

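```bash
python3 -m jog '0 -0.8 4 0 0 0;0 -0.8 8 0 0 0;0 -0.8 12 0 0 0;0 -0.8 15 0 0 0;0 -0.8 15 0 0 0';python3 -m jog '0 0 1 0 0 0;0 0 2 0 0 0;0 0 3 0 0 0;0 0 4 0 0 0;0 0 5 0 0 0'
```

```text
t: 16.6
tcp_pos: [0.468, 0.1776, 0.1349]
orientation: [0.031, 1.0, -0.0, -0.001]
contact_force: [-0.2, -0.2, -2.4]
width: 0.0214
t: 17.1
tcp_pos: [0.4685, 0.1778, 0.1306]
orientation: [0.031, 1.0, 0.0, 0.0]
contact_force: [0.1, -0.4, -1.9]
width: 0.0214
```

```bash
python3 -m jog '0 0 1 0 0 0;0 0 2 0 0 0;0 0 3 0 0 0;0 0 4 0 0 0;0 0 4.5 0 0 0'; python3 -m jog '0 0 0.5 0 0 0;0 0 1 0 0 0;0 0 1.5 0 0 0;0 0 2 0 0 0;0 0 2.5 0 0 0'
```

```text
t: 17.6
tcp_pos: [0.4684, 0.1778, 0.126]
orientation: [0.031, 1.0, 0.0, -0.0]
contact_force: [-0.3, -0.2, -1.8]
width: 0.0214
t: 18.1
tcp_pos: [0.4685, 0.1778, 0.1236]
orientation: [0.031, 1.0, 0.0, 0.0]
contact_force: [-0.9, 0.0, -1.9]
width: 0.0215
```

Key is in the notch without contact force. The last ~1 mm, then release.

```bash
python3 -m jog '0 0 0.3 0 0 0;0 0 0.6 0 0 0;0 0 0.9 0 0 0;0 0 1.2 0 0 0;0 0 1.5 0 0 0'; python3 -c "
from h import *
print(state()); c=cap('scene'); save(c,'s11.png',(250,90,340,180),8)"
```

```text
t: 18.6
tcp_pos: [0.4685, 0.1778, 0.1227]
orientation: [0.031, 1.0, -0.0, 0.0]
contact_force: [-3.5, -0.6, 8.3]
width: 0.0214
t 18.60 tcp [0.4685 0.1778 0.1227] q [ 3.090e-02  9.995e-01 -1.000e-04  1.000e-04] w 0.0214 F [-3.5 -0.6  8.3] qpos [-0.15  0.39 -0.32  2.02  0.18  0.75  0.93]
```

View pics/s11.png

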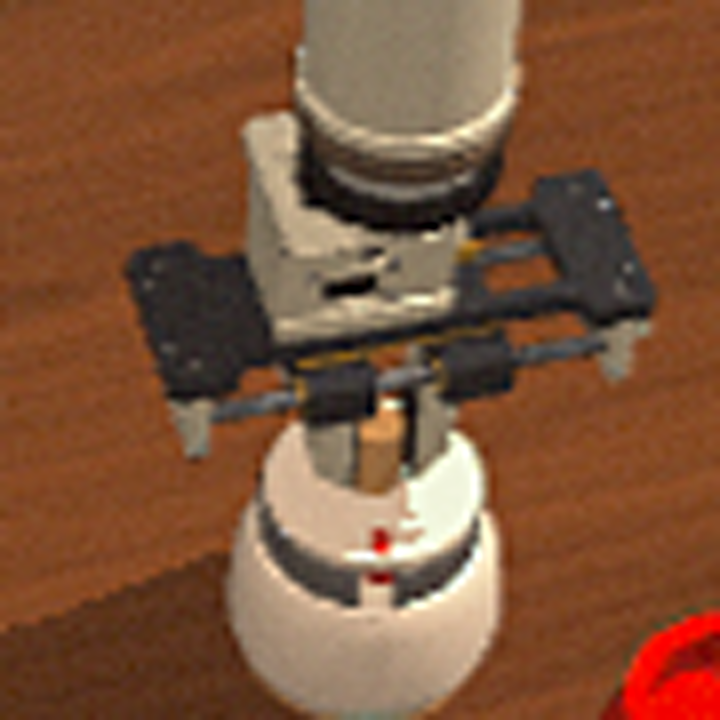

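Contact on the disc at TCP z = 0.1227, which is the predicted home height, with the red key inside the notch. Release and rise.

```bash
python3 -m jog '0 0 0 0 0 0;0 0 0 0 0 0;0 0 0 0 0 0;0 0 0 0 0 0;0 0 0 0 0 0' 50; python3 -m jog '0 0 -8 0 0 0;0 0 -25 0 0 0;0 0 -50 0 0 0;0 0 -80 0 0 0;0 0 -110 0 0 0'; python3 -m jog '-15 0 0 0 0 0;-30 0 0 0 0 0;-45 0 0 0 0 0;-45 0 0 0 0 0;-45 0 0 0 0 0' ; python3 -c "
from h import *
print(state()); c=cap('scene'); save(c,'s12.png',None,1.5);save(c,'s12z.png',(260,110,340,190),8); c=cap('wrist'); save(c,'w12.png',None,1.5); np.savez('w12.npz',**c)"
```

```text
t: 19.15
tcp_pos: [0.4685, 0.1778, 0.122]
orientation: [0.031, 1.0, 0.0, -0.0]
contact_force: [0.1, 0.4, 0.4]
width: 0.0496
t: 19.65
tcp_pos: [0.4682, 0.1778, 0.2336]
orientation: [0.031, 1.0, 0.0, -0.0]
contact_force: [0.4, 0.3, 0.4]
width: 0.0501
t: 20.15
tcp_pos: [0.5128, 0.1751, 0.2322]
orientation: [0.031, 1.0, 0.0, -0.0]
contact_force: [-0.6, -1.1, -0.8]
width: 0.0499
t 20.15 tcp [0.5128 0.1751 0.2322] q [ 3.090e-02  9.995e-01  0.000e+00 -4.000e-04] w 0.0499 F [-0.6 -1.1 -0.8] qpos [-0.1   0.31 -0.34  1.84  0.12  1.02  1.03]
```

View pics/s12.png

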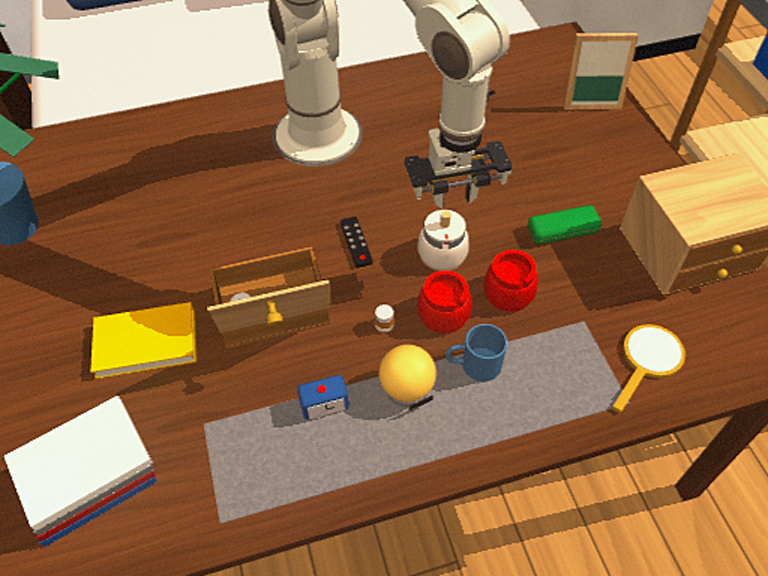

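View pics/s12z.png

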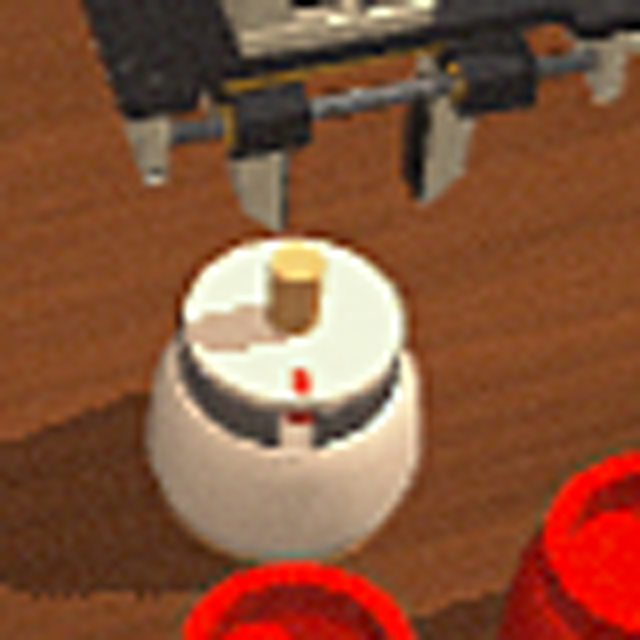

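View pics/w12.png

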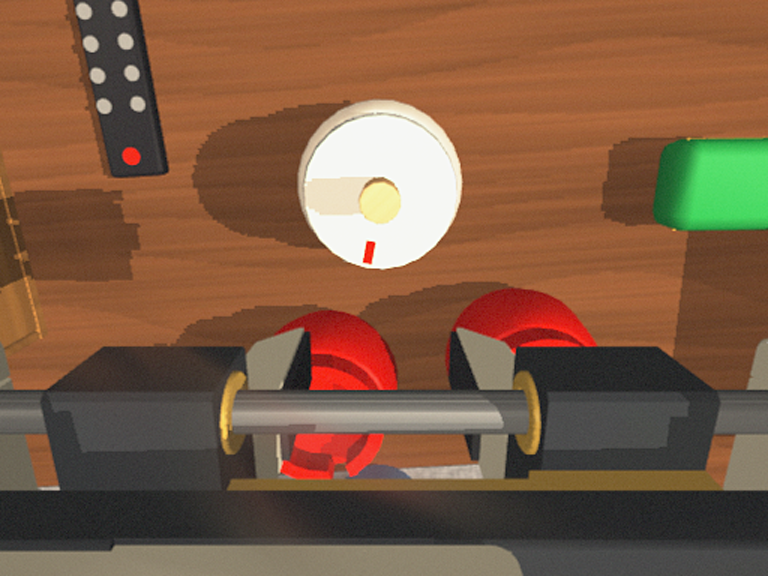

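The scene view shows the disc flush on the collar, the red key in the notch at about (298,415) in the zoom, the lid standing open and the bystanders where they were. The wrist view shows the disc level, with its centre at about (381,190) and its mark at (369,252).

Run:
```python
from h import *
from station import workorder
c=dict(np.load('w12.npz')); f=lambda x,y:((x+.5)/1.5-.5,(y+.5)/1.5-.5)
k=onz(c,*f(380,202),.132); e=[onz(c,*f(*p),.098) for p in [(303,190),(461,190),(381,112),(381,269)]]
print("knob",k,"disc",(e[2]+e[3])[0]/2,(e[0]+e[1])[1]/2,np.linalg.norm(e[0]-e[1]),np.linalg.norm(e[2]-e[3]))
print(state()); print(workorder.finish_job())
```

```text
knob [0.4682068  0.17849645 0.132     ] disc 0.46819208251424677 0.17980519453381666 0.09010371822730295 0.08882883942890878
t 20.25 tcp [0.5124 0.1752 0.2321] q [ 3.060e-02  9.995e-01 -0.000e+00 -4.000e-04] w 0.0501 F [-0.2  1.  -0.2] qpos [-0.1   0.31 -0.34  1.84  0.12  1.02  1.03]
the job is handed in; nothing more can be done
None
```

The diffuser is ready. The box lid stands open by itself at its stop, and the cover sits on the diffuser with its key in the notch, released. I handed the job in at about 20 s of the 72 s allowed.

- **Lid:** I gripped its knob and swung it to about 1.85 rad, then let go. The pictures afterwards show it standing open with nothing touching it.
- **Cover:** I lifted it out by its knob and carried it over the diffuser. It needed a turn of only 0.037 rad to line its key up with the notch, which I measured at about −0.27 rad. It went down without resistance until the disc met the collar at about 8 N, at the height expected for fully home.
- **Last checks:**
  - The knob axis measured (0.468, 0.178), within about 1 mm of the rim centre I had measured at (0.4686, 0.1778). The disc outline put it about 2 mm off in y. Both are inside the 6 mm limit.
  - The disc looked flush and level, and the key was visible in the notch.
  - Contact force read about 1 N, within sensor noise. The gripper was about 110 mm above its release height and offset to the side.
  - The tin and the other things on the table looked unmoved; I checked this by eye in the final picture, not by measurement.

No check failed.

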